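# Find the flat and hold the collar on it

### The arm

A 6-joint arm with a two-finger parallel gripper is mounted at the origin on the work surface. World frame = base frame: x ahead of the robot, y to its left, z up, the work surface at z = 0. Lengths are in mm, angles in rad, forces in N, time in s.
With the tool pointing down it reaches from about 350 to 775 mm from the base axis. Payload 5.5 kg.
Tool frame: the origin (TCP) lies midway between the tips of the shut fingers; the grasp point (between the pads) lies bot.grasp_offset behind it (bot.grasp_offset is the distance from the TCP to the grasp point, in mm); z points along the fingers, y is the line along which they close (so a half turn about z gives the same grasp; the last joint's range is limited). The gripper opens to 85 mm and grips with 20 to 120 N. Pads are 22 mm wide; open, the fingers measure 114 mm over their backs; the gripper's body (76 mm by 85 mm) begins 54 mm behind the grasp point. The pads swing forward as they close: fully open they stand 13 mm farther back than shut.
Start: joints at [-0.14, 0.313, 0.046, 1.304, 0, 1.431], TCP at [575.041, -0.015, 231.323] pointing down, gripper open.
Joint ranges: [-2.76, 2.76], [-0.86, 1.69], [-1.03, 1.26], [-2.2, 2.34], [-1.47, 1.5], [-3.14, 3.14]. Speed limits (rad/s): [2.57, 2.57, 3.14, 3.14, 3.14, 3.14].

### API

Orientations are given as a rotation vector (axis times angle).
In Python, from plant import bot, cams, finish_job gives the robot as it stands. The module is installed in compiled form; this text tells all that it offers.
- The arm moves only by the tool jog_arm, never from a script. Its argument "increments" is a list of rows, each a list of 3 entries, a list of its own where there are three numbers: the finger opening in m, from 0 to 0.0854, then the shift along the tool's x, y, z in m, then the turn, a rotation vector about the tool's x, y, z in degrees. A call has 1 to 10 rows; each row shifts and turns the commanded pose from where the row before left it, along the tool's axes as they then stand; what a row does not reach is not made up. A row lasts 1/10 s, in which the tool goes at most 50 mm and 8.59 degrees, less where a joint would pass 70% of its speed; a pose out of reach is approached as far as the arm can. A call is refused whole if a number of a shift passes 0.05 or a number of a turn 8.59, either way. A call with a gripper value outside its range is refused whole. The fingers move at their own pace and stop on an object; "squeeze" is the grip in N (left out, the last holds). Time passes only in rows, so rows that do not move let the fingers close. It gives the time, the measured TCP pose, the force, the opening and the grip force at its end, in the units of the state.
- bot.observe(): the state, without advancing time (a new reading comes with each control period).
- cams.grab_frame(name): name is "scene" or "side" or "wrist"; returns (picture, depth): 384x512x3 uint8, red, green, blue; 384x512 float32, mm along the optical axis (not along the pixel's ray), 0 where there is no reading.
- cams.camera_model(name): a dict with "mtx" (3x3 intrinsics, pixels), "rvec" (rotation vector, rad) and "tvec" (3), from world to camera coordinates, as OpenCV has them; the wrist camera has in their place "T_tool_cam" (4x4, takes a point from camera to tool coordinates, whose origin is the TCP and whose axes are the flange's). Camera axes: x right, y down, z forward; pixel columns grow to the right and rows downward; lengths in mm; the calibration is good to about 2 mm. A picture is of the moment at which its call begins: read the wrist's pose just before it. camera_model takes no time and is no camera call.
- finish_job(): hands the job in; it is judged then, once.
The state is a dict: "clock": time; "qpos": joint angles; "qd": joint speeds; "tau": joint torques, N m; "ee_pos": TCP position; "tcp_rot": TCP orientation; "ft_force": force on the tool from outside, world axes, zero at the start; "wrist_torque": the same for the moment, N m; "gripper_width": opening from 0.0 (shut) to 1.0 (fully open); "grasp_force": force on a finger pad.
Only numpy, scipy, OpenCV 4.12 (cv2) and the standard library are available. Lean on these libraries where they do the work, as an engineer would, in place of code of your own. Each camera call takes 0.05 s, during which the arm holds its last target. There are 200 camera calls.

### The job

Put the aluminium shaft collar on the upright shaft of the grey drive, right way up, so that its D bore slips over the shaft's flat, push it fully home against the springy orange ring, and turn it together with the shaft until the thumb screw points at the red index mark on the housing. Finish while still gripping the collar, holding it pressed fully home and on the mark so the screw could be tightened; do not let go. Leave everything else on the counter where it is.

Things in the scene. Friction and masses are not known exactly. Their poses are not given: they have to be found in the camera images.
- drive: grey motor housing fixed to the counter, 120 (its x) by 90 (its y) mm, top 70 mm above the counter, an upright steel shaft at its centre in a black disc 56 mm across, 8 mm high. Origin: on the counter, on the shaft's axis. A red index mark (stripe on the top face and down the end face) lies straight out from the axis along the housing's own -x.
- shoulder (a point): shaft's shoulder, on the axis 90 mm above the counter; a collar rests on it when fully home. The frame turns with the shaft: z up, -x is where the shaft's yellow flat faces. Above it stands the D-shaped shaft end: 20 mm diameter, one flat 5.5 mm from the axis, even up to 30 mm above the shoulder, then tapering about 2.6 mm all round to its tip at 38 mm.
- shaft (a joint): angle of the shaft in the housing, rad, counter-clockwise from above; 0 when its flat faces the red index mark; turns freely to 1.7 either way with a light drag of about 0.05 N m and stays where it is left. The collar has up to about 0.2 rad of play on the shaft.
- seat_top (a point): centre of the top of the orange sprung ring (38 mm diameter) around the foot of the shaft; it stands 6 mm above the shoulder at rest and can be pushed down level with it; it takes about 2.5 N to start and 5.5 N when fully down, and lifts the collar again when that is let go.
- collar: loose aluminium collar, flat on the counter, 30 mm high, 44 mm across, two flat sides 40 mm apart (its +y, -y) to grip, 110 g. Origin: bore axis, underside; z up. D bore right through: 22 mm diameter, one flat 6.2 mm from the axis on its -x side, where a brass thumb screw sticks out to 38 mm from the axis; red line above it. Fits only with screw side at the shaft's flat.
- screw (a point): middle of the head of the collar's thumb screw, 34 mm from the collar's axis along its -x, 15 mm above its underside.
- cup: bystander: frosted glass cup, 74 mm across the rim, 88 mm high, origin under its centre.
- resin_cube: bystander: translucent blue cured resin cube, 32 mm, origin under its centre.
- flashlight: bystander: black UV flashlight lying down, 115 mm long along its x, 34 mm across the head, red press button on top; origin under its middle.
- scraper: bystander: flat grey plastic scraper, 150 mm long along its x, blade 50 mm wide, origin on its underside near the middle.
- spare_ring: bystander: flat black plastic ring with a round hole, 44 mm across, 12 mm high; not the collar.
- driver: bystander: screwdriver lying down along its x, handle to -x.
Not all that is in view belongs to the job. Of the things that look like the collar, take the one that is farthest to the robot's left at the start. Several things have the shape of the drive; the one meant has the colours described above.

How it is judged:
By the outcome, as a careful person would: the job done as asked, in the order asked, and still so for the second after the job is handed in, while the arm keeps its last pose, push and grip.
It also fails if it takes over 35 s, if anything falls off the work surface, if the arm or the gripper's body presses on something with over 40 N, if the wrist force passes 120 N, or if a joint passes its speed limit or range.

## Working session

There is one attempt and no reset: what is moved stays moved. The work goes in short steps, Python scripts to look and compute and a tool call to move; the robot and the scene stay as the last step left them, time stands still between calls to the robot, and variables do not carry over. Pictures are saved under pics/ and viewed, at most 10 in all, crops included, and the job is handed in when it is done.

Besides the shell and the picture viewer there is one more tool, called after "Request:" as name([rows], argument=value, ...), one row to a line, values as JSON. jog_arm: Moves the arm, as the interface text tells. Its arguments: {"type":"object","properties":{"increments":{"type":"array","items":{"type":"array"}},"squeeze":{"type":"number"}},"required":["increments"]}

```bash
mkdir -p pics; cat > h.py <<'E'
import numpy as np, cv2
from plant import bot, cams, finish_job
def grab(n):
    s=bot.observe(); p,d=cams.grab_frame(n); m=cams.camera_model(n); K=np.array(m["mtx"],float)
    if n=="wrist":
        T=np.eye(4);T[:3,:3]=cv2.Rodrigues(np.array(s["tcp_rot"],float))[0];T[:3,3]=s["ee_pos"]
        W=T@np.array(m["T_tool_cam"])
    else:
        R=cv2.Rodrigues(np.array(m["rvec"],float))[0];W=np.eye(4);W[:3,:3]=R.T;W[:3,3]=-R.T@np.array(m["tvec"]).ravel()
    return p,d,K,W
def pts(d,K,W):
    v,u=np.mgrid[:d.shape[0],:d.shape[1]]
    c=np.stack([(u-K[0,2])/K[0,0]*d,(v-K[1,2])/K[1,1]*d,d],-1)
    P=c@W[:3,:3].T+W[:3,3]; P[d==0]=np.nan; return P
def ray(u,v,z,K,W):
    r=W[:3,:3]@np.array([(u-K[0,2])/K[0,0],(v-K[1,2])/K[1,1],1]); return W[:3,3]+r*(z-W[2,3])/r[2]
E
python3 - <<'E'
from h import *
print(bot.observe(), bot.grasp_offset)
o=[]
for n in("scene","side"):
    p,d,K,W=grab(n); np.savez(n,p=p,d=d,K=K,W=W); o.append(p); print(n,W.round(2).tolist())
p,d,K,W=grab("wrist");np.savez("wrist",p=p,d=d,K=K,W=W)
cv2.imwrite("pics/a.png",cv2.resize(np.hstack(o)[...,::-1],None,fx=.78,fy=.78,interpolation=cv2.INTER_AREA))
cv2.imwrite("pics/b.png",o[0][...,::-1])
print(W.round(2).tolist())
E
```

```text
{'clock': 0.0, 'qpos': array([-1.39612591e-01,  3.13983948e-01,  4.49932401e-02,  1.30360533e+00,
        2.40671802e-06,  1.43118401e+00]), 'qd': array([-2.24436927e-04, -1.15922024e-04,  7.68835613e-04,  1.37901781e-03,
        1.52754895e-03, -1.71924855e-05]), 'tau': array([-2.90074182e-03, -4.80629075e+01,  2.98531097e+01,  1.95313990e-02,
       -3.83516899e-04, -4.27451073e-05]), 'ee_pos': array([5.74493791e+02, 5.49969979e-02, 2.30424067e+02]), 'tcp_rot': array([-2.22042410e+00, -2.22042349e+00,  1.69755416e-03]), 'ft_force': array([-0.59635697, -0.47237134,  0.24270048]), 'wrist_torque': array([0.03407802, 0.00414253, 0.05812458]), 'grasp_force': 0.0, 'gripper_width': 1.0008190675875064} 18.700000000000003
scene [[0.45, 0.76, -0.47, 1001.01], [0.89, -0.39, 0.22, -199.27], [-0.01, -0.52, -0.85, 839.61], [0.0, 0.0, 0.0, 1.0]]
side [[-0.96, -0.13, 0.25, 327.47], [-0.28, 0.46, -0.84, 833.4], [-0.01, -0.88, -0.48, 559.19], [0.0, 0.0, 0.0, 1.0]]
[[1.0, 0.0, -0.0, 574.33], [-0.0, -0.94, -0.33, 84.81], [-0.0, 0.33, -0.94, 373.64], [0.0, 0.0, 0.0, 1.0]]
```

View pics/a.png

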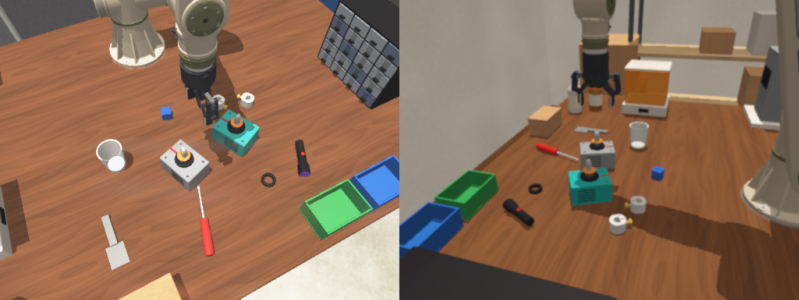

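The view shows the grey drive at about (183,163) in the scene picture, a teal decoy at (236,130), and two collars at (247,100) and (215,103). I'll zoom in and measure.

```bash
python3 - <<'E'
from h import *
a=np.load("scene.npz");b=np.load("side.npz")
A=a['p'][110:260,190:350];B=b['p'][150:310,190:350]
A=cv2.resize(A,(400,375),interpolation=cv2.INTER_CUBIC);B=cv2.resize(B,(375,375),interpolation=cv2.INTER_CUBIC)
cv2.imwrite("pics/c.png",np.hstack([A,B])[...,::-1])
for n,q in(("scene",a),("side",b)):
    P=pts(q['d'],q['K'],q['W']); hsv=cv2.cvtColor(q['p'],cv2.COLOR_RGB2HSV)
    print(n,"counter z",np.nanmedian(P[200:300,100:300,2]))
    m=(P[...,2]>20)&(P[...,2]<150)&(P[...,0]>300)&(P[...,0]<800)&(abs(P[...,1])<350)
    k,l,s,c=cv2.connectedComponentsWithStats(m.astype(np.uint8))
    for i in range(1,k):
        if s[i,4]>60:
            Q=P[l==i]; t=Q[:,2].max(); print(s[i].tolist(),"min",Q.min(0).round(),"max",Q.max(0).round(),"med",np.median(Q,0).round(),hsv[l==i].mean(0).round())
E
```

```text
scene counter z 0.285904639119849
[309, 118, 17, 16, 179] min [424. 222.  20.] max [468. 267.  34.] med [447. 242.  29.] [ 11.   8. 229.]
[272, 121, 16, 15, 116] min [386. 136.  20.] max [430. 171.  35.] med [412. 156.  29.] [ 15.  23. 184.]
[206, 136, 14, 14, 151] min [349. -51.  20.] max [391. -13.  36.] med [375. -32.  31.] [112. 159. 218.]
[272, 140, 61, 58, 2112] min [488.  64.  20.] max [631. 193. 132.] med [572. 117.  70.] [ 79. 116. 141.]
[123, 178, 37, 40, 1017] min [ 435. -282.   20.] max [ 509. -209.   91.] med [ 458. -246.   63.] [ 26.  14. 198.]
[204, 178, 64, 65, 2344] min [ 521. -123.   20.] max [661.  -2. 130.] med [605. -67.  70.] [ 21.  23. 177.]
[379, 179, 19, 44, 486] min [664. 234.  20.] max [777. 309.  38.] med [729. 268.  29.] [82. 40. 69.]
[257, 279, 12, 24, 193] min [ 755. -108.   20.] max [800. -74.  29.] med [780. -90.  24.] [  1. 175. 243.]
side counter z 0.06398822450807984
[295, 157, 24, 29, 595] min [ 435. -282.   20.] max [ 507. -206.   89.] med [ 469. -222.   67.] [ 23.  22. 144.]
[216, 169, 61, 91, 3586] min [ 486. -119.   20.] max [661. 196. 129.] med [561. 130.  68.] [ 57. 110. 110.]
[323, 213, 17, 13, 146] min [350. -48.  20.] max [390.  -9.  34.] med [370. -23.  31.] [113. 165. 159.]
[296, 252, 20, 15, 245] min [385. 127.  20.] max [428. 172.  32.] med [407. 156.  29.] [ 15.  26. 147.]
[132, 255, 40, 33, 482] min [664. 237.  20.] max [778. 313.  35.] med [723. 278.  28.] [79. 43. 48.]
[269, 275, 22, 19, 306] min [424. 220.  20.] max [468. 267.  33.] med [445. 248.  29.] [ 16.  21. 193.]
```

View pics/c.png

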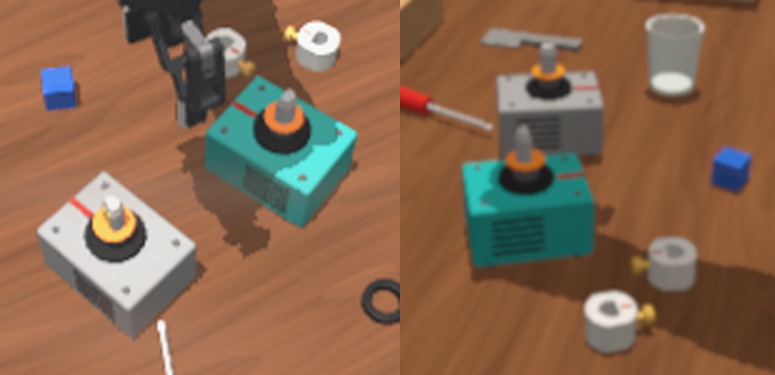

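```bash
python3 - <<'E'
from h import *
for n in("scene","side"):
    q=np.load(n+".npz");K,W=q['K'],q['W'];P=pts(q['d'],K,W);h=cv2.cvtColor(q['p'],cv2.COLOR_RGB2HSV)
    yel=(h[...,0]>12)&(h[...,0]<32)&(h[...,1]>110)&(h[...,2]>100)
    near=lambda x,y,r:np.hypot(P[...,0]-x,P[...,1]-y)<r
    m=yel&near(446,245,50)&(P[...,2]>6); print(n,"screw",m.sum(),np.median(P[m],0).round(1))
    t=near(446,245,26)&(P[...,2]>27); c,r=cv2.minEnclosingCircle(P[t][:,:2].astype(np.float32)); print("collar top",c,r,np.median(P[t][:,2]))
    red=((h[...,0]<8)|(h[...,0]>172))&(h[...,1]>120)
    m=red&near(591,-62,75)&(abs(P[...,2]-70)<4)
    Q=P[m][:,:2]; print("mark",m.sum(),Q.mean(0).round(1),cv2.fitLine(Q.astype(np.float32),2,0,.01,.01).ravel())
    t=near(591,-62,85)&(abs(P[...,2]-70)<3); print("top",cv2.minAreaRect(P[t][:,:2].astype(np.float32)))
    t=near(591,-62,30)&(abs(P[...,2]-78)<2.5); print("disc",cv2.minEnclosingCircle(P[t][:,:2].astype(np.float32)))
    t=near(591,-62,25)&(P[...,2]>103); print("shaft",t.sum(),np.median(P[t],0).round(1),P[t].min(0),P[t].max(0))
    m=yel&near(591,-62,16)&(P[...,2]>103); print("flat",m.sum(),P[m].mean(0) if m.any() else 0)
E
```

```text
scene screw 25 [419.6 227.1  18.9]
collar top (444.7998046875, 244.4342041015625) 22.694862365722656 29.884369869592433
mark 20 [548.1 -77.5] [ 9.4323033e-01  3.3213937e-01  5.4812128e+02 -7.7535416e+01]
top ((590.935546875, -61.84923553466797), (120.6111068725586, 89.58672332763672), 20.612457275390625)
disc ((590.8526611328125, -62.19221115112305), 27.80206871032715)
shaft 309 [602.7 -47.8 534.3] [577.11405062 -68.12573984 104.29520438] [610.21234398 -40.38221165 569.27937694]
flat 9 [590.08189784 -67.51700693 111.09028346]
side screw 44 [417.  231.9  19.1]
collar top (447.0011291503906, 243.97994995117188) 23.535009384155273 29.554588733331343<stdin>:10: RuntimeWarning: Mean of empty slice.
  ret = um.true_divide(
Traceback (most recent call last):
cv2.error: OpenCV(4.12.0) /io/opencv/modules/imgproc/src/linefit.cpp:50: error: (-215:Assertion failed) count > 0 in function 'fitLine2D_wods'
```

Request:
jog_arm([
  [0.0854, [0.045, -0.025, 0], [0, 0, 0]],
  [0.0854, [0.045, -0.025, 0], [0, 0, 0]],
  [0.0854, [0.045, -0.025, 0], [0, 0, 0]],
  [0.0854, [0.045, -0.025, 0], [0, 0, 0]],
  [0.0854, [0.045, -0.025, 0], [0, 0, 0]],
  [0.0854, [0.02, 0, 0], [0, 0, 0]],
  [0.0854, [0, 0, 0], [0, 0, 0]],
  [0.0854, [0, 0, 0], [0, 0, 0]],
])

```text
clock: 0.95
ee_pos: [453.4, 238.7, 231.1]
tcp_rot: [2.22, 2.223, -0.001]
ft_force: [0.2, -0.9, -0.6]
gripper_width: 0.996
grasp_force: 0.0
```

```bash
python3 - <<'E'
from h import *
p,d,K,W=grab("wrist"); np.savez("w1",p=p,d=d,K=K,W=W); cv2.imwrite("pics/w1.png",p[...,::-1])
P=pts(d,K,W);h=cv2.cvtColor(p,cv2.COLOR_RGB2HSV)
near=lambda x,y,r:np.hypot(P[...,0]-x,P[...,1]-y)<r
t=near(446,245,26)&(abs(P[...,2]-30)<3);Q=P[t][:,:2].astype(np.float32); print("top",t.sum(),cv2.minEnclosingCircle(Q),cv2.minAreaRect(Q),np.median(P[t][:,2]))
yel=(h[...,0]>12)&(h[...,0]<32)&(h[...,1]>110)&(h[...,2]>100)
m=yel&near(446,245,50)&(P[...,2]>8);print("screw",m.sum(),np.median(P[m],0))
red=((h[...,0]<8)|(h[...,0]>172))&(h[...,1]>100)
m=red&near(446,245,24)&(P[...,2]>26);print("red",m.sum(),P[m].mean(0))
# bore: counter seen within top
m=near(446,245,14)&(P[...,2]<27);print("bore",m.sum(),P[m].mean(0))
print(bot.observe()['qpos'])
E
```

```text
top 703 ((446.84771728515625, 244.5583953857422), 22.072145462036133) ((446.5070495605469, 244.72463989257812), (43.62648391723633, 39.936370849609375), 30.255722045898438) 30.448965785618384
screw 124 [418.91848675 231.70088596  21.5022829 ]
red 9 [434.57368553 238.68089656  61.43173768]
bore 174 [447.69116915 240.46688935   6.58191905]
[ 3.26664734e-01  1.92275118e-01 -1.13893115e-01  1.26517823e+00
 -4.56311766e-04  1.89759716e+00]
```

View pics/w1.png

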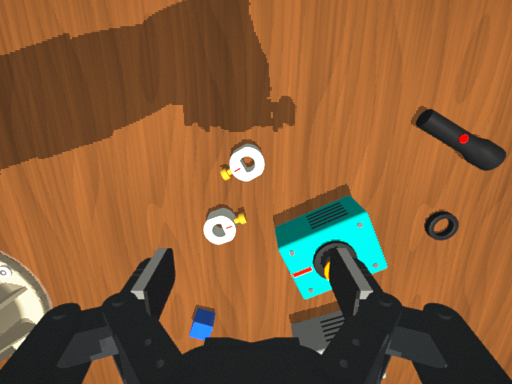

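The wrist view shows the collar at (247,163), with its screw at (226,174) and the red line on top, so it is right way up. Its yaw is about 30°. I'll turn the tool 60° and go down partway.

Request:
jog_arm([
  [0.065, [0, 0, 0.02], [0, 0, 8.5]],
  [0.065, [0, 0, 0.02], [0, 0, 8.5]],
  [0.065, [0, 0, 0.02], [0, 0, 8.5]],
  [0.065, [0, 0, 0.02], [0, 0, 8.5]],
  [0.065, [0, 0, 0.02], [0, 0, 8.5]],
  [0.065, [0, 0, 0.02], [0, 0, 8.5]],
  [0.065, [0, 0, 0], [0, 0, 8.5]],
  [0.065, [0, 0, 0], [0, 0, 0]],
  [0.065, [0, 0, 0], [0, 0, 0]],
])

```text
clock: 1.9
ee_pos: [454.3, 237.6, 111.5]
tcp_rot: [3.03, 0.829, 0.0]
ft_force: [0.4, -0.2, 0.1]
gripper_width: 0.761
grasp_force: 0.0
```

```bash
python3 - <<'E'
from h import *
p,d,K,W=grab("wrist"); np.savez("w2",p=p,d=d,K=K,W=W); cv2.imwrite("pics/w2.png",p[...,::-1])
s=bot.observe(); R=cv2.Rodrigues(s['tcp_rot'])[0]; print(s['ee_pos'],"ty yaw",np.degrees(np.arctan2(R[1,1],R[0,1])),"tz",R[:,2],s['qpos'])
P=pts(d,K,W);h=cv2.cvtColor(p,cv2.COLOR_RGB2HSV)
near=lambda x,y,r:np.hypot(P[...,0]-x,P[...,1]-y)<r
t=near(446,245,26)&(abs(P[...,2]-30)<3);Q=P[t][:,:2].astype(np.float32); print("top",t.sum(),cv2.minEnclosingCircle(Q),cv2.minAreaRect(Q),np.median(P[t][:,2]))
yel=(h[...,0]>12)&(h[...,0]<32)&(h[...,1]>110)&(h[...,2]>100)
m=yel&near(446,245,50)&(P[...,2]>8);print("screw",m.sum(),np.median(P[m],0))
c=np.array([446.5,244.5,0]);print("tool delta",R.T@(c-s['ee_pos']))
E
```

```text
[454.42792796 237.8588683  111.70334091] ty yaw -59.41172806655832 tz [ 8.98118990e-04  1.45377522e-04 -9.99999586e-01] [ 3.25689314e-01  2.63295473e-01 -3.26161803e-01  9.80441630e-01
 -1.49628811e-04  2.93341570e+00]
top 1459 ((446.4800720214844, 244.76739501953125), 22.403636932373047) ((446.6280822753906, 244.7659912109375), (44.14756393432617, 39.767425537109375), 31.33374786376953) 30.426511400677697
screw 185 [419.16334478 228.15044297  21.84905692]
tool delta [ -3.53990793  -9.7883107  111.69713993]
```

Request:
jog_arm([
  [0.065, [-0.0036, -0.01, 0.02], [0, 0, 0]],
  [0.065, [0, 0, 0.035], [0, 0, 0]],
  [0.065, [0, 0, 0.035], [0, 0, 0]],
  [0.065, [0, 0, 0.02], [0, 0, 0]],
  [0.065, [0, 0, 0], [0, 0, 0]],
  [0.065, [0, 0, 0], [0, 0, 0]],
])

```text
clock: 2.55
ee_pos: [445.9, 245.3, 1.9]
tcp_rot: [3.031, 0.828, 0.001]
ft_force: [0.2, 0.9, -0.1]
gripper_width: 0.758
grasp_force: 0.0
```

Request:
jog_arm([
  [0.03, [0, 0, 0], [0, 0, 0]],
  [0.03, [0, 0, 0], [0, 0, 0]],
  [0.03, [0, 0, 0], [0, 0, 0]],
  [0.03, [0, 0, 0], [0, 0, 0]],
  [0.03, [0, 0, 0], [0, 0, 0]],
  [0.03, [0, 0, 0], [0, 0, 0]],
], squeeze=50)

```text
clock: 3.15
ee_pos: [447.2, 245.9, 3.2]
tcp_rot: [-3.031, -0.827, -0.006]
ft_force: [0.2, -1.1, 6.3]
gripper_width: 0.457
grasp_force: 51.2
```

Request:
jog_arm([
  [0.03, [0, 0, -0.02], [0, 0, 0]],
  [0.03, [0, 0, -0.045], [0, 0, 0]],
  [0.03, [0, 0, -0.045], [0, 0, 0]],
  [0.03, [0, 0, -0.045], [0, 0, 0]],
  [0.03, [0, 0, -0.035], [0, 0, 0]],
  [0.03, [0, 0, 0], [0, 0, 0]],
], squeeze=60)

```text
clock: 3.75
ee_pos: [448.6, 246.5, 197.6]
tcp_rot: [-3.03, -0.827, -0.017]
ft_force: [-0.2, 0.3, -1.0]
gripper_width: 0.457
grasp_force: 61.2
```

Request:
jog_arm([
  [0.03, [-0.01, 0.043, 0], [0, 0, 0]],
  [0.03, [-0.01, 0.043, 0], [0, 0, 0]],
  [0.03, [-0.01, 0.043, 0], [0, 0, 0]],
  [0.03, [-0.01, 0.043, 0], [0, 0, 0]],
  [0.03, [-0.01, 0.043, 0], [0, 0, 0]],
  [0.03, [-0.01, 0.043, 0], [0, 0, 0]],
  [0.03, [-0.01, 0.043, 0], [0, 0, 0]],
  [0.03, [-0.01, 0.043, 0], [0, 0, 0]],
  [0.03, [-0.01, 0.043, 0], [0, 0, 0]],
  [0.03, [-0.01, 0.043, 0], [0, 0, 0]],
])

```text
clock: 4.75
ee_pos: [577.3, -177.6, 190.5]
tcp_rot: [-3.03, -0.826, 0.001]
ft_force: [0.9, 0.2, 0.0]
gripper_width: 0.456
grasp_force: 61.1
```

Request:
jog_arm([
  [0.03, [0, 0, 0], [0, 0, -8.5]],
  [0.03, [0, 0, 0], [0, 0, -8.5]],
  [0.03, [0, 0, 0], [0, 0, -8.5]],
  [0.03, [0, 0, 0], [0, 0, -8.5]],
  [0.03, [0, 0, 0], [0, 0, -8.5]],
  [0.03, [0, 0, 0], [0, 0, -8.5]],
  [0.03, [0, 0, 0], [0, 0, 0]],
  [0.03, [0, 0, 0], [0, 0, 0]],
  [0.03, [0, 0, 0], [0, 0, 0]],
])

```text
clock: 5.65
ee_pos: [577.4, -175.8, 191.0]
tcp_rot: [-2.382, -2.048, 0.0]
ft_force: [0.2, -0.3, -0.2]
gripper_width: 0.457
grasp_force: 61.3
```

```bash
python3 - <<'E'
from h import *
p,d,K,W=grab("wrist"); np.savez("w3",p=p,d=d,K=K,W=W); cv2.imwrite("pics/w3.png",cv2.resize(p[...,::-1],None,fx=1.5,fy=1.5,interpolation=cv2.INTER_CUBIC))
s=bot.observe(); R=cv2.Rodrigues(s['tcp_rot'])[0]; print(s['ee_pos'],s['ft_force'],s['gripper_width'],"ty yaw",np.degrees(np.arctan2(R[1,1],R[0,1])),s['qpos'],K[0,0],W[:3,3])
P=pts(d,K,W);h=cv2.cvtColor(p,cv2.COLOR_RGB2HSV)
near=lambda x,y,r:np.hypot(P[...,0]-x,P[...,1]-y)<r
for lo,hi in((68,72),(76,80),(94,98),(110,126),(126.5,130)):
    t=near(591,-62,85 if lo<70 else 30)&(P[...,2]>lo)&(P[...,2]<hi)
    if t.sum()>4: Q=P[t][:,:2].astype(np.float32); print(lo,t.sum(),cv2.minEnclosingCircle(Q),cv2.minAreaRect(Q),np.median(P[t][:,2]))
yel=(h[...,0]>15)&(h[...,0]<36)&(h[...,1]>90)
m=yel&near(591,-62,18)&(P[...,2]>98);print("flat",m.sum(),P[m].mean(0) if m.any() else 0,np.argwhere(m).mean(0))
red=((h[...,0]<8)|(h[...,0]>172))&(h[...,1]>120)
m=red&near(591,-62,75)&(abs(P[...,2]-70)<4);print("mark",m.sum(),P[m].mean(0))
E
```

```text
[ 577.43295727 -175.86799813  191.12543038] [ 0.50418102 -0.63516038  0.53574997] 0.45417881119840287 ty yaw -8.60304429834521 [-4.28574737e-01  3.82269434e-01  4.64602022e-02  1.23514115e+00
  1.43451569e-05  1.29237304e+00] 272.7111944054049 [589.66305593 -92.03444468 334.18092018]
68 10057 ((590.7987060546875, -62.131221771240234), 72.08944702148438) ((590.531494140625, -61.50568389892578), (119.9149398803711, 89.10037231445312), 20.373802185058594) 70.47168462497194
76 1641 ((590.7683715820312, -61.244659423828125), 27.897754669189453) ((590.7637939453125, -61.030582427978516), (54.99821472167969, 53.93561553955078), 83.31813049316406) 78.38165626825943
94 1237 ((590.9465942382812, -61.3413200378418), 18.953516006469727) ((590.8394775390625, -61.460670471191406), (37.31210708618164, 36.94819641113281), 75.45714569091797) 96.48315320102245
110 249 ((590.8351440429688, -61.05538558959961), 10.048880577087402) ((590.6431274414062, -59.339256286621094), (19.863264083862305, 15.734025001525879), 4.362885475158691) 122.56922745019219
126.5 363 ((590.4950561523438, -61.567420959472656), 8.274394989013672) ((590.5836791992188, -59.22362518310547), (15.811968803405762, 11.904435157775879), 6.056760787963867) 128.36636424365847
flat 90 [590.503401   -65.90692924 107.24160849] [ 62.65555556 247.48888889]
mark 205 [548.93587113 -76.90736189  71.43893443]
```

View pics/w3.png

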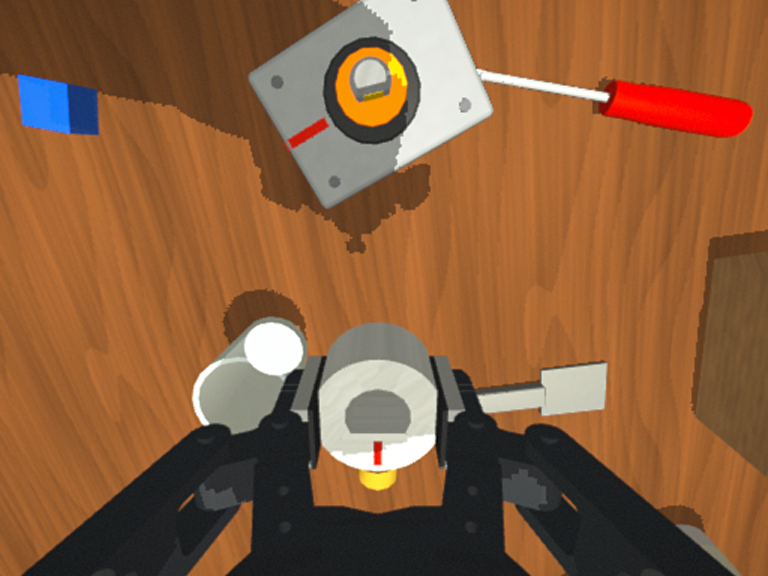

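The picture shows the D shaft at (372,80) with its yellow flat facing down the image, roughly −y. The held collar is at (378,415) with its screw at (378,478), lined up with the pads. Next I'll refine the flat's angle and the collar's offset in the hand.

```bash
python3 - <<'E'
from h import *
q=np.load("w3.npz");p,d,K,W=[q[k] for k in"pdKW"]
P=pts(d,K,W);h=cv2.cvtColor(p,cv2.COLOR_RGB2HSV)
near=lambda x,y,r:np.hypot(P[...,0]-x,P[...,1]-y)<r
yel=(h[...,0]>15)&(h[...,0]<36)&(h[...,1]>90)
Q=P[yel&near(590.8,-61.4,12)&(P[...,2]>99)&(P[...,2]<119)]
vx,vy=cv2.fitLine(Q[:,:2].astype(np.float32),cv2.DIST_HUBER,0,.01,.01).ravel()[:2];print("flat line",len(Q),np.degrees(np.arctan2(vy,vx)),np.median(Q,0))
# tip: lowest edge line (per column lowest tip pixel)
t=near(590.8,-61.4,12)&(P[...,2]>126.5)
e=np.array([P[np.where(t[:,c])[0].max(),c,:2] for c in np.where(t.any(0))[0]][2:-2],np.float32)
vx,vy=cv2.fitLine(e,cv2.DIST_HUBER,0,.01,.01).ravel()[:2];print("tip edge",len(e),np.degrees(np.arctan2(vy,vx)),e.mean(0))
T=(577.4,-175.9); g=near(*T,26)&(h[...,1]<60)&(h[...,2]>70)&(P[...,2]>200)
print("z hist",np.histogram(P[g][:,2],bins=np.arange(205,230,2)))
z=np.median(P[g&(P[...,2]>213)&(P[...,2]<226)][:,2]);t=g&(abs(P[...,2]-z)<2)
Q=P[t][:,:2].astype(np.float32);print("collar",z,t.sum(),cv2.minEnclosingCircle(Q),cv2.minAreaRect(Q))
red=((h[...,0]<8)|(h[...,0]>172))&(h[...,1]>120)&near(*T,26)&(P[...,2]>200);print("red",red.sum(),P[red].mean(0))
E
```

```text
flat line 46 4.9884367 [591.16849731 -67.0017176  110.53439806]
tip edge 20 5.5603013 [590.30475 -64.80638]
z hist (array([ 214,  226,  248,  264,  250,  325, 3545,  308,   19,   28,   24,
         31]), array([205, 207, 209, 211, 213, 215, 217, 219, 221, 223, 225, 227, 229]))
collar 218.16080637182557 3993 ((577.7820434570312, -173.8640899658203), 25.068069458007812) ((579.2274169921875, -176.15272521972656), (46.13484191894531, 44.43014144897461), 0.6587775945663452)
red 80 [ 574.52770312 -190.35640487  218.65841181]
```

```bash
python3 - <<'E'
from h import *
q=np.load("w3.npz");p,d,K,W=[q[k] for k in"pdKW"]
P=pts(d,K,W);T=np.array([577.43,-175.87]);a=np.radians(81.4);tx=np.array([np.cos(a),np.sin(a)]);ty=np.array([np.sin(a),-np.cos(a)])
X=(P[...,:2]-T)@tx;Y=(P[...,:2]-T)@ty
m=(abs(P[...,2]-218.2)<1.5)
for lo in(-9,-3,3):
    s=m&(Y>lo)&(Y<lo+6)&(abs(X)<30); x=np.sort(X[s]); g=np.diff(x); i=g.argmax(); print("x ext",x[0],x[-1],"gap",x[i],x[i+1])
for lo in(0,4):
    s=m&(X>lo)&(X<lo+3)&(abs(Y)<18); y=np.sort(Y[s]); i=np.diff(y).argmax(); print("y gap",y[i],y[i+1])
h=cv2.cvtColor(p,cv2.COLOR_RGB2HSV);r=((h[...,0]<8)|(h[...,0]>172))&(h[...,1]>120)&m&(abs(X)<26)&(abs(Y)<10);print("red",X[r].min(),X[r].max(),Y[r].mean())
E
```

```text
x ext -22.4697773307038 21.514194751641757 gap -5.872793431192895 6.946027053706547
x ext -22.745601555429655 22.03900728436106 gap -6.034846028776172 10.023732957389182
x ext -21.996865111820828 21.172003703687228 gap -5.973571694341514 5.84252614098807
y gap -11.79203320353454 10.723292917240046
y gap -8.71108747180766 7.689559591684815
red -19.78080981217902 -9.900409943218536 -0.6813777120153819
```

Request:
jog_arm([
  [0.03, [0, 0, 0], [0, 0, -6.8]],
  [0.03, [0, 0, 0], [0, 0, -6.8]],
  [0.03, [0.038, 0.008, 0], [0, 0, 0]],
  [0.03, [0.038, 0.008, 0], [0, 0, 0]],
  [0.03, [0.037, 0.0077, 0], [0, 0, 0]],
  [0.03, [0, 0, 0.02], [0, 0, 0]],
  [0.03, [0, 0, 0.02], [0, 0, 0]],
  [0.03, [0, 0, 0.01], [0, 0, 0]],
  [0.03, [0, 0, 0], [0, 0, 0]],
  [0.03, [0, 0, 0], [0, 0, 0]],
])

```text
clock: 6.7
ee_pos: [591.2, -61.6, 141.7]
tcp_rot: [2.121, 2.317, 0.0]
ft_force: [-0.6, -0.2, -1.1]
gripper_width: 0.46
grasp_force: 61.3
```

```bash
cat > st.py <<'E'
from h import *
def st():
    s=bot.observe(); R=cv2.Rodrigues(s['tcp_rot'])[0]; y=np.arctan2(R[1,1],R[0,1]);e=s['ee_pos']
    tx=np.array([-np.sin(y),np.cos(y)]);ty=np.array([np.cos(y),np.sin(y)])
    D=np.array([590.75,-61.4])-(e[:2]-.3*tx-.5*ty)
    print("tcp",e.round(2),"ty yaw",np.degrees(y).round(2),"tz",R[:,2].round(4),"move tool x,y",(D@tx).round(2),(D@ty).round(2),"F",s['ft_force'].round(1),"M",s['wrist_torque'].round(2),"w",round(s['gripper_width'],3),"q6",s['qpos'][5].round(2))
E
python3 - <<'E'
from st import *
st()
o=[]
for n,c in(("scene",(160,280,190,290)),("side",(130,230,220,320))):
    p,d,K,W=grab(n); o.append(cv2.resize(p[c[0]:c[1],c[2]:c[3]],(400,480 if n=="scene" else 400),interpolation=cv2.INTER_CUBIC)[:400])
cv2.imwrite("pics/d.png",np.hstack(o)[...,::-1]);st()
E
```

```text
tcp [591.24 -61.6  141.7 ] ty yaw 5.05 tz [ 2.e-04 -0.e+00 -1.e+00] move tool x,y 0.54 0.03 F [-0.6 -0.2 -1.1] M [-0.04 -0.02 -0.02] w 0.46 q6 1.24
tcp [591.83 -61.83 142.43] ty yaw 5.05 tz [ 1.9e-03 -4.0e-04 -1.0e+00] move tool x,y 0.82 -0.53 F [ 0.2  0.5 -1.2] M [ 0.04 -0.03  0.02] w 0.454 q6 1.24
```

View pics/d.png

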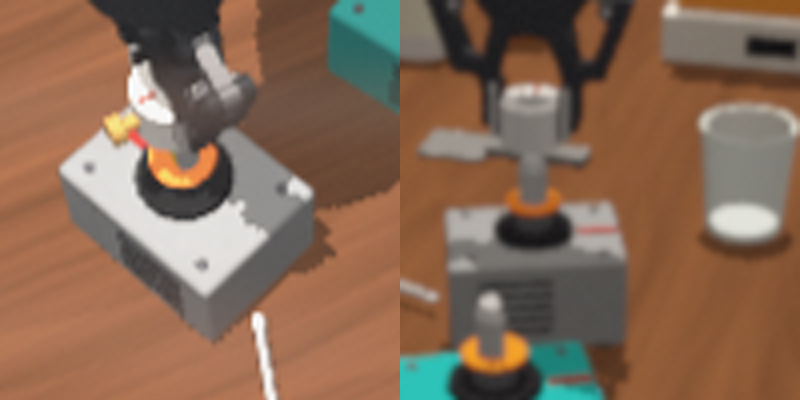

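The collar hangs just above the shaft in both views (side view (530,140)). I'll start down and watch the force.

Request:
jog_arm([
  [0.03, [0.0006, 0, 0.005], [0, 0, 0]],
  [0.03, [0, 0, 0.005], [0, 0, 0]],
  [0.03, [0, 0, 0.005], [0, 0, 0]],
  [0.03, [0, 0, 0.003], [0, 0, 0]],
  [0.03, [0, 0, 0.003], [0, 0, 0]],
  [0.03, [0, 0, 0], [0, 0, 0]],
])

```text
clock: 7.4
ee_pos: [590.7, -60.6, 119.7]
tcp_rot: [-2.12, -2.318, 0.001]
ft_force: [0.0, -0.1, -0.8]
gripper_width: 0.46
grasp_force: 61.3
```

```bash
python3 -c "
from st import *
st()"
```

```text
tcp [590.71 -60.58 119.71] ty yaw 5.1 tz [-8.e-04  2.e-04 -1.e+00] move tool x,y -0.52 0.47 F [ 0.  -0.1 -0.8] M [-0.03 -0.07  0.08] w 0.46 q6 1.24
```

Request:
jog_arm([
  [0.03, [0, 0, 0.005], [0, 0, 0]],
  [0.03, [0, 0, 0.005], [0, 0, 0]],
  [0.03, [0, 0, 0.005], [0, 0, 0]],
  [0.03, [0, 0, 0.003], [0, 0, 0]],
  [0.03, [0, 0, 0], [0, 0, 0]],
  [0.03, [0, 0, 0], [0, 0, 0]],
])

```text
clock: 8.0
ee_pos: [591.0, -60.7, 102.2]
tcp_rot: [-2.12, -2.318, 0.0]
ft_force: [-0.3, -0.2, -2.2]
gripper_width: 0.459
grasp_force: 61.3
```

```bash
python3 -c "
from st import *
st()"
```

```text
tcp [591.02 -60.69 102.25] ty yaw 5.1 tz [-1.e-04  0.e+00 -1.e+00] move tool x,y -0.39 0.16 F [-0.3 -0.2 -2.2] M [0.   0.02 0.  ] w 0.459 q6 1.24
```

Request:
jog_arm([
  [0.03, [0, 0, 0.003], [0, 0, 0]],
  [0.03, [0, 0, 0.003], [0, 0, 0]],
  [0.03, [0, 0, 0.002], [0, 0, 0]],
  [0.03, [0, 0, 0], [0, 0, 0]],
  [0.03, [0, 0, 0], [0, 0, 0]],
])

```text
clock: 8.5
ee_pos: [591.6, -60.8, 94.9]
tcp_rot: [2.12, 2.317, 0.001]
ft_force: [-0.5, 0.3, 4.3]
gripper_width: 0.461
grasp_force: 61.6
```

Request:
jog_arm([
  [0.03, [0, 0, 0.001], [0, 0, 0]],
  [0.03, [0, 0, 0.001], [0, 0, 0]],
  [0.03, [0, 0, 0], [0, 0, 0]],
])

```text
clock: 8.8
ee_pos: [591.6, -60.8, 93.2]
tcp_rot: [2.119, 2.317, 0.001]
ft_force: [0.2, 0.1, 6.9]
gripper_width: 0.453
grasp_force: 62.4
```

Request:
jog_arm([
  [0.03, [0, 0, 0.001], [0, 0, 0]],
  [0.03, [0, 0, 0.0005], [0, 0, 0]],
  [0.03, [0, 0, 0], [0, 0, 0]],
  [0.03, [0, 0, 0], [0, 0, 0]],
])

```text
clock: 9.2
ee_pos: [591.6, -60.8, 93.1]
tcp_rot: [2.119, 2.316, 0.002]
ft_force: [-3.7, -0.0, 15.9]
gripper_width: 0.456
grasp_force: 63.4
```

```bash
python3 -c "
from st import *
st()"
```

```text
tcp [591.59 -60.82  93.12] ty yaw 5.1 tz [ 2.4e-03 -7.0e-04 -1.0e+00] move tool x,y -0.21 -0.39 F [-3.7 -0.  15.9] M [0.15 0.79 0.03] w 0.456 q6 1.24
```

It is fully home: z 93.1, with a stiff 16 N. Now I'll turn it −75° in the world, which is tool +z.

Request:
jog_arm([
  [0.03, [0, 0, 0], [0, 0, 4]],
  [0.03, [0, 0, 0], [0, 0, 5]],
  [0.03, [0, 0, 0], [0, 0, 5]],
  [0.03, [0, 0, 0], [0, 0, 5]],
  [0.03, [0, 0, 0], [0, 0, 5]],
  [0.03, [0, 0, 0], [0, 0, 0]],
])

```text
clock: 9.8
ee_pos: [591.9, -61.0, 93.1]
tcp_rot: [2.556, 1.823, 0.003]
ft_force: [-2.8, 0.2, 14.5]
gripper_width: 0.457
grasp_force: 63.2
```

```bash
python3 -c "
from st import *
st()"
```

```text
tcp [591.87 -61.02  93.14] ty yaw -19.01 tz [ 0.0029 -0.001  -1.    ] move tool x,y -0.43 -0.44 F [-2.8  0.2 14.5] M [ 0.11  0.64 -0.01] w 0.457 q6 1.67
```

Request:
jog_arm([
  [0.03, [0, 0, 0], [0, 0, 6]],
  [0.03, [0, 0, 0], [0, 0, 6]],
  [0.03, [0, 0, 0], [0, 0, 6]],
  [0.03, [0, 0, 0], [0, 0, 6]],
  [0.03, [0, 0, 0], [0, 0, 6]],
  [0.03, [0, 0, 0], [0, 0, 6]],
  [0.03, [0, 0, 0], [0, 0, 6]],
  [0.03, [0, 0, 0], [0, 0, 5]],
  [0.03, [0, 0, 0], [0, 0, 3.6]],
  [0.03, [0, 0, 0], [0, 0, 0]],
])

```text
clock: 10.8
ee_pos: [592.1, -61.6, 93.2]
tcp_rot: [3.089, 0.556, 0.004]
ft_force: [-2.5, -1.6, 13.9]
gripper_width: 0.457
grasp_force: 63.1
```

```bash
python3 - <<'E'
from st import *
st()
p,d,K,W=grab("wrist");cv2.imwrite("pics/w4.png",p[...,::-1])
P=pts(d,K,W);h=cv2.cvtColor(p,cv2.COLOR_RGB2HSV)
near=lambda x,y,r:np.hypot(P[...,0]-x,P[...,1]-y)<r
red=((h[...,0]<8)|(h[...,0]>172))&(h[...,1]>120)
c=np.array([590.75,-61.4])
for nm,m in(("line",red&near(*c,24)&(P[...,2]>112)&(P[...,2]<126)),("mark",red&near(*c,75)&(abs(P[...,2]-70)<4)),("screw",(h[...,0]>15)&(h[...,0]<34)&(h[...,1]>110)&near(*c,42)&(P[...,2]>99)&(P[...,2]<116))):
    if m.any(): e=P[m].mean(0);print(nm,m.sum(),e,np.degrees(np.arctan2(*(e[:2]-c)[::-1]))%360)
o=[]
for n,q in(("scene",(160,260,190,290)),("side",(130,230,220,320))):
    p,d,K,W=grab(n); o.append(cv2.resize(p[q[0]:q[1],q[2]:q[3]],(400,400),interpolation=cv2.INTER_CUBIC))
cv2.imwrite("pics/e.png",np.hstack(o)[...,::-1]);st()
E
```

```text
tcp [592.12 -61.63  93.15] ty yaw -69.61 tz [ 0.0033 -0.0021 -1.    ] move tool x,y -0.9 -0.2 F [-2.5 -1.6 13.9] M [-0.31  0.57 -0.03] w 0.457 q6 2.55
line 94 [577.2388914  -66.69270741 120.83456517] 201.39177193854277
screw 269 [559.32403836 -73.3550056  112.02951109] 200.82772236058122
tcp [592.11 -61.6   93.14] ty yaw -69.53 tz [ 0.0033 -0.0021 -1.    ] move tool x,y -0.91 -0.16 F [-2.4 -1.3 14.7] M [-0.3   0.51  0.  ] w 0.453 q6 2.55
```

View pics/w4.png

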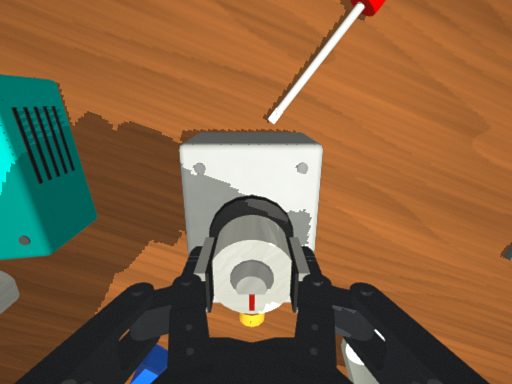

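View pics/e.png

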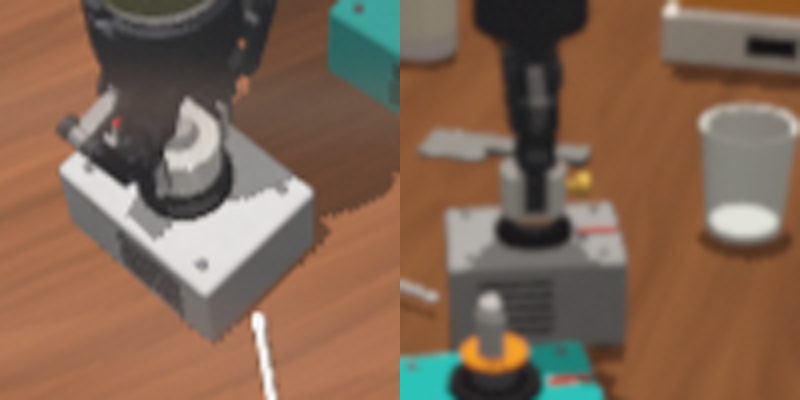

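Collar home, pressed with about 14 N; the screw is at about 200.8° and the mark at 200.4°.

```bash
python3 -c "
from st import *
print(finish_job())"
```

```text
the job is handed in; nothing more can be done
None
```

The collar is on the grey drive's shaft, right way up and pressed fully home with about 14 N. The thumb screw points within about half a degree of the red mark, and the gripper was still holding it when I handed in the job at about 11 s; the result hasn't come back.

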